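Turn the red-capped spray can over to free its mixing ball

ROBOT

A 7-joint arm with a two-finger parallel gripper is mounted at the origin on the work surface. World frame = base frame: x ahead of the robot, y to its left, z up, the work surface at z = 0. Lengths are in m, angles in rad, forces in N, time in s.
With the tool pointing down it reaches from about 0.35 to 0.9 m from the base axis. Payload 8.1 kg.
Tool frame: the origin (TCP) lies midway between the tips of the shut fingers; the grasp point (between the pads) lies 19 mm behind it (robot.tcp_to_grasp is the distance from the TCP to the grasp point, in m); z points along the fingers, y is the direction in which the jaws open and shut (so a half turn about z gives the same grasp; the last joint's range is limited). The gripper opens to 92 mm and grips with 3 to 60 N. Pads are 19 mm wide; open, the fingers measure 130 mm over their backs; the gripper's body (75 mm by 190 mm) begins 47 mm behind the grasp point.
Start: joints at [-1.232, 0.434, 0.025, 1.573, -0.012, 1.134, -0.075], TCP at [0.267, 0.565, 0.189] pointing down, gripper open.
Joint ranges: [-2.62, 2.62], [-0.44, 2.09], [-1.27, 1.32], [0.08, 2.57], [-1.32, 4.46], [0.12, 2], [-2.74, 2.74]. Speed limits (rad/s): [2.22, 2.22, 3.01, 3.01, 3.14, 3.14, 3.14].

INTERFACE

Orientations are given as a 3x3 rotation matrix whose columns are the frame's x, y, z axes.
In Python, from station import telemetry, eyes, ticket, robot gives the robot as it stands.
- The arm moves only by the tool drive_tool, never from a script. Its argument "steps" is text: rows parted by semicolons, each of 7 numbers parted by spaces: the turn, a rotation vector about the tool's x, y, z each as a share of pi/4 rad, from -1 to 1, then the shift along the tool's x, y, z each as a share of 0.2 m, from -1 to 1, then the opening, from 0 (shut) to 1 (fully open). In form: ax ay az dx dy dz jaw; .... A call has exactly 10 rows; each row shifts and turns the commanded pose from where the row before left it, along the tool's axes as they then stand; what a row does not reach is not made up. A row lasts 1/8 s, in which the tool goes at most 62.5 mm and 10.7 degrees, less where a joint would pass 70% of its speed; a pose out of reach is approached as far as the arm can. A call with a number of a shift or a turn outside -1 to 1 is refused whole. A call with a gripper value outside its range is refused whole. The fingers move at their own pace and stop on an object; "grip_force" is the grip in N (left out, the last holds). Time passes only in rows, so rows that do not move let the fingers close, or fill a call up. It gives the time, the measured TCP pose, the force and the opening at its end, in the units of the state.
- telemetry.observe(): the state, without advancing time (a new reading comes with each control period).
- eyes.capture(name): name is "scene" or "top"; returns a dict with "frame" (384x512x3 uint8, red, green, blue), "range_z" (384x512 float32, m along the optical axis (not along the pixel's ray), 0 where there is no reading), "camera_matrix" (3x3 intrinsics, pixels), "k1" (the pictures are not rectified: a ray, as slopes to the right and down, at radius r is drawn at 1 + k1 r^2 times it, then the intrinsics apply), "extrinsics" (4x4, takes a point from world to camera coordinates). Camera axes: x right, y up, looking along -z (the intrinsics and any distortion apply to the point x, -y, -z); pixel columns grow to the right and rows downward; lengths in m; the calibration is good to about 2 mm. A picture is of the moment at which its call begins.
- ticket.close_job(): hands the job in, once; it reports no verdict.
The state is a dict: "clock": time; "qpos": joint angles; "dq": joint speeds; "effort": joint torques, N m; "tool_pos": TCP position; "tcp_rot": TCP orientation; "force": force on the tool from outside, world axes, zero at the start; "torque": the same for the moment, N m; "finger_gap": opening from 0.0 (shut) to 1.0 (fully open).
Only numpy, scipy, OpenCV 4.12 (cv2) and the standard library are available. Lean on these libraries where they do the work, as an engineer would, in place of code of your own. Each camera call takes 0.05 s, during which the arm holds its last target. There are 200 camera calls.

TASK

Take the red-capped touch-up spray can out of the sloping rack and turn it over in the gripper until its cap points steeply down, at least 30 degrees below level, holding it so for two seconds so that the mixing ball runs to the cap end. Then turn it back and seat it again in the same rest of the rack, cap up, as it stood before, and let go; leave the other cans and the things on the bench where they are.

Things in the scene. Friction and masses are not known exactly. Their poses are not given: they have to be found in the camera images.
- red_can: The closed spray can to turn over: 45 mm diameter, 112 mm long steel body with a white label and red band, then a red plastic cap 38 mm in diameter and 38 mm long (150 mm overall), about 0.2 kg. Origin: centre of its base; z axis: along the can to the cap. At first it leans at 45 degrees in one of the rack's three rests, cap up and towards the robot's left; it must return there.
- red_can_cap (a point): Centre of the top of the red cap, on the can's axis, 150 mm from its base.
- red_can_grip (a point): Point on the red can's axis 64 mm from its base, a good place to grip. In the rest the can's sides are bare from 27 to 97 mm above its base; a tool tilted 45 degrees, coming from the side away from the cap (the rack's -x side), is square to the can.
- yellow_can: Same size and build as the red can, with a yellow cap and band, in another rest of the rack; bystander. Origin: centre of its base; z axis: to the cap.
- blue_can: Same size and build as the red can, with a blue cap and band, in another rest of the rack; bystander. Origin: centre of its base; z axis: to the cap.
- rack: Fixed blue rack, three sloping rests side by side at y = -100, 0, +100 mm, on a steel plate 140 x 290 x 8 mm. Origin: on the bench, 20 mm from the plate's middle towards -x; x points to the side where the caps are, z up. In a rest the can's base centre is at x = -50, z = 75 mm on a foot plate; its axis rises 45 degrees towards +x. The can lifts out and goes in square to its axis.
- rest_spine (a point): In the middle rest, on the face of the blue spine that runs parallel to the can's axis and 39 mm under it, 62 mm along from the base. Each rest has such a spine, and two open black V saddles, 14 mm wide, at 20 and 104 mm along the can, that cradle its underside; between them is air.
- marker: Bystander: white and black marker pen, 125 mm long, 18 mm thick, lying on the bench on the open, -x side of the rack. Origin: under its middle.
- oiler: Bystander: red round oiler, 72 mm diameter, 125 mm tall with spout, standing behind the rack (+x side). Origin: centre of its underside.
- screw_jar: Bystander: glass screw jar with a metal lid, 60 mm diameter, 75 mm tall, behind the rack (+x side). Origin: centre of its underside.
- screwdriver: Bystander: screwdriver lying on the bench behind the rack (+x side). Origin: at its underside.
- bit_case: Bystander: orange bit case 50 x 90 x 28 mm, on the open, -x side of the rack. Origin: centre of its underside.
Things that resemble listed ones, but are neither listed nor needed, are in the scene too. Leave any orange or turquoise look-alike of the red_can alone.

How it is judged:
By the outcome, as a careful person would: the job done as asked, in the order asked, and still so for the second after the job is handed in, with the robot touching nothing.
It also fails if it takes over 56 s, if anything falls off the work surface, if the arm or the gripper's body presses on something with over 40 N, if the wrist force passes 120 N, or if a joint passes its speed limit or range.

## Working session

There is one attempt and no reset: what is moved stays moved. The work goes in short steps, Python scripts to look and compute and a tool call to move; the robot and the scene stay as the last step left them, time stands still between calls to the robot, and variables do not carry over. Pictures are saved under pics/ and viewed, about 8 in all and at most 12, crops included, and the job is handed in when it is done.

Besides the shell and the picture viewer there is one more tool, called by a JSON object that holds its "api" and its "payload", one argument or row to a line. drive_tool: Moves the arm, as the interface text tells. Its arguments: {"type":"object","properties":{"steps":{"type":"string"},"grip_force":{"type":"number"}},"required":["steps"]}

```bash
ls; mkdir -p pics; cat > look.py <<'E'
from station import telemetry, eyes, robot
import cv2, numpy as np, pickle
def cap(n):
    c=eyes.capture(n); pickle.dump(c,open(f'{n}.pkl','wb')); return c
def save(c,f): cv2.imwrite(f,c['frame'][:,:,::-1])
def points(c):
    "world point per pixel from range"
    h,w=c['range_z'].shape; K=c['camera_matrix']; v,u=np.mgrid[0:h,0:w].astype(float)
    xd=(u-K[0,2])/K[0,0]; yd=(v-K[1,2])/K[1,1]; x,y=xd.copy(),yd.copy()
    for _ in range(10):
        s=1+c['k1']*(x*x+y*y); x,y=xd/s,yd/s
    z=c['range_z']; P=np.stack([x*z,-y*z,-z,np.ones_like(z)],-1)
    W=P@np.linalg.inv(c['extrinsics']).T
    W[z==0]=np.nan; return W[...,:3]
E
python3 - <<'E'
from look import *
a=cap('scene');b=cap('top')
save(a,'pics/s0.png');save(b,'pics/t0.png')
s=telemetry.observe(); print({k:np.round(v,3).tolist() for k,v in s.items()}); print(robot.tcp_to_grasp,[d for d in dir(robot) if d[0]!='_'])
E
```

```text
pics
{'clock': 0.1, 'qpos': [-1.232, 0.435, 0.025, 1.574, -0.012, 1.134, -0.075], 'dq': [0.001, 0.001, 0.002, -0.004, -0.0, -0.002, 0.001], 'effort': [0.002, -66.913, 0.988, -31.515, -0.06, 0.037, 0.0], 'tool_pos': [0.267, 0.565, 0.188], 'tcp_rot': [[-0.904, 0.428, -0.0], [0.428, 0.904, -0.001], [-0.0, -0.001, -1.0]], 'force': [0.018, -1.168, 0.805], 'torque': [-0.042, 0.052, -0.04], 'finger_gap': 1.001}
0.0188 ['IKError', 'tcp_to_grasp']
```

View pics/s0.png

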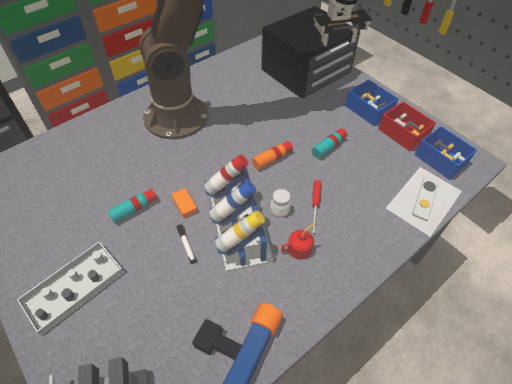

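View pics/t0.png

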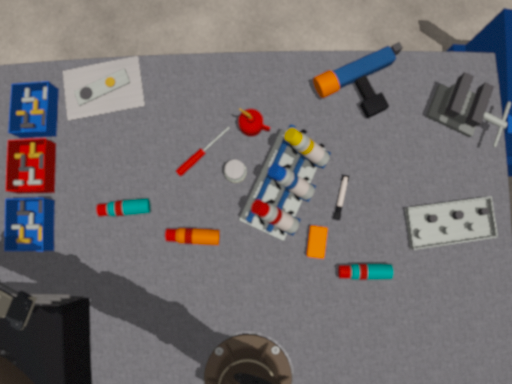

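The scene and top views show the rack with the red can at top (260–295, 208–225), blue at (290,180) and yellow at (305,145). The marker is at (342,197), the bit case at (317,241), the jar at (235,170) and the oiler at (250,122). The turquoise and orange look-alikes lie elsewhere.

```bash
python3 - <<'E'
from look import *
for n,(u0,u1,v0,v1) in {'top':(235,335,120,240),'scene':(200,275,150,270)}.items():
    c=pickle.load(open(n+'.pkl','rb')); W=points(c); hsv=cv2.cvtColor(c['frame'],cv2.COLOR_RGB2HSV)
    print(n,'cam at',np.round(np.linalg.inv(c['extrinsics'])[:3,3],3), 'bench z',np.nanmedian(W[300:330,330:480,2]) if n=='top' else '')
    win=np.zeros(hsv.shape[:2],bool); win[v0:v1,u0:u1]=1
    H,S,V=[hsv[...,i].astype(int) for i in range(3)]; z=W[...,2]
    for name,m in dict(red=((H<6)|(H>172))&(S>150),blue=(H>105)&(H<125)&(S>150),yellow=(H>20)&(H<32)&(S>150),white=(S<50)&(V>150)).items():
        m=m&win&(z>(0.15 if name!='white' else .1))
        P=W[m]; 
        if len(P)==0: continue
        k,lab,st,ce=cv2.connectedComponentsWithStats(m.astype(np.uint8))
        for i in range(1,k):
            if st[i,4]>15:
                p=W[lab==i]; print(name,st[i,4],ce[i].round(0),np.nanmean(p,0).round(3),'max z',np.nanmax(p[:,2]).round(3), 'min',np.nanmin(p,0).round(3),'max',np.nanmax(p,0).round(3))
E
```

```text
top cam at [ 0.389 -0.032  1.316] bench z 0.0014304939712151965
red 207 [260. 208.] [ 0.464 -0.043  0.183] max z 0.195 min [ 0.445 -0.063  0.166] max [ 0.485 -0.023  0.195]
red 28 [277. 217.] [ 0.441 -0.086  0.154] max z 0.162 min [ 0.432 -0.094  0.151] max [ 0.452 -0.076  0.162]
blue 193 [276. 172.] [ 0.553 -0.086  0.183] max z 0.197 min [ 0.536 -0.108  0.169] max [ 0.576 -0.066  0.197]
yellow 222 [293. 136.] [ 0.642 -0.131  0.182] max z 0.198 min [ 0.623 -0.153  0.159] max [ 0.664 -0.111  0.198]
yellow 28 [308. 147.] [ 0.619 -0.171  0.153] max z 0.157 min [ 0.61  -0.181  0.15 ] max [ 0.635 -0.158  0.157]
white 71 [304. 143.] [ 0.629 -0.16   0.167] max z 0.175 min [ 0.614 -0.171  0.156] max [ 0.646 -0.143  0.175]
white 192 [318. 154.] [ 0.607 -0.2    0.12 ] max z 0.142 min [ 0.591 -0.225  0.1  ] max [ 0.632 -0.173  0.142]
white 73 [288. 178.] [ 0.54  -0.115  0.168] max z 0.176 min [ 0.528 -0.126  0.16 ] max [ 0.556 -0.103  0.176]
white 214 [302. 187.] [ 0.519 -0.155  0.123] max z 0.145 min [ 0.501 -0.181  0.1  ] max [ 0.551 -0.13   0.145]
white 81 [271. 214.] [ 0.45  -0.072  0.167] 
[... 626 characters left out ...]
2  0.151] max [ 0.647 -0.172  0.158]
white 86 [230. 168.] [ 0.463 -0.077  0.162] max z 0.172 min [ 0.438 -0.089  0.144] max [ 0.48  -0.062  0.172]
white 196 [216. 181.] [ 0.445 -0.116  0.119] max z 0.14 min [ 0.415 -0.138  0.1  ] max [ 0.468 -0.094  0.14 ]
white 107 [236. 195.] [ 0.551 -0.121  0.162] max z 0.173 min [ 0.525 -0.133  0.149] max [ 0.569 -0.106  0.173]
white 226 [222. 207.] [ 0.534 -0.16   0.12 ] max z 0.144 min [ 0.504 -0.183  0.1  ] max [ 0.559 -0.139  0.144]
white 110 [245. 226.] [ 0.641 -0.165  0.162] max z 0.171 min [ 0.615 -0.176  0.146] max [ 0.658 -0.149  0.171]
white 249 [228. 238.] [ 0.623 -0.205  0.119] max z 0.143 min [ 0.595 -0.227  0.1  ] max [ 0.648 -0.18   0.143]
```

```bash
cat > plan.py <<'E'
from look import *
from scipy.spatial.transform import Rotation as Ro
def rows(R0,p0,R1,p1,n):
    "n equal rows from pose 0 to pose 1: shares in tool axes"
    w=Ro.from_matrix(R0.T@R1).as_rotvec()/n; out=[]
    for i in range(n):
        R=R0@Ro.from_rotvec(w*i).as_matrix()
        out.append(np.r_[w/(np.pi/4),R.T@(p1-p0)/n/0.2].round(3))
    return out
def show(R1,p1,n,jaw,p0=None,R0=None):
    s=telemetry.observe(); p0=np.array(s['tool_pos']) if p0 is None else p0; R0=np.array(s['tcp_rot']) if R0 is None else R0
    r=rows(R0,p0,R1,p1,n); print('per row mm',np.linalg.norm(p1-p0)/n*1e3,'deg',np.degrees(np.linalg.norm(Ro.from_matrix(R0.T@R1).as_rotvec()))/n)
    print('; '.join(' '.join(f'{v:g}' for v in q)+f' {jaw}' for q in r))
E
python3 - <<'E'
from plan import *
from scipy.optimize import least_squares
cams=[(n,pickle.load(open(n+'.pkl','rb'))) for n in('top','scene')]
ex=lambda t:np.array([np.cos(t),np.sin(t),0])
def res(q,P,lab,free=True):
    o=np.array([q[0],q[1],0]);x=ex(q[2]);y=np.array([-x[1],x[0],0]);a=(x+[0,0,1])/2**.5
    out=[]
    for k in range(3):
        b=o-0.05*x+np.array([0,0,.075+q[3]])+y*(.1,0,-.1)[k]; d=P[lab==k]-b; s=d@a; r=np.linalg.norm(d-s[:,None]*a,axis=1)
        out.append(r-np.where(s<.112,.0225,.019))
    return np.concatenate(out)
q0=np.array([.463,-.1,np.radians(63.7),0.]) 
# start origin from mean blue cap position: x_r ~ 0.047
x=ex(q0[2]); q0[:2]=np.array([.553,-.09])-x[:2]*.045
def pick(P,q,tol):
    o=np.array([q[0],q[1],0]);x=ex(q[2]);y=np.array([-x[1],x[0],0]);a=(x+[0,0,1])/2**.5; best=np.full(len(P),-1)
    for k in range(3):
        d=P-(o-0.05*x+np.array([0,0,.075])+y*(.1,0,-.1)[k]); s=d@a; r=np.linalg.norm(d-s[:,None]*a,axis=1)
        best[(s>.03)&(s<.143)&(abs(r-.021)<tol)&((s<.107)|(s>.117))]=k
    return best
for sel in (['top'],['scene'],['top','scene']):
    P=np.concatenate([points(c).reshape(-1,3) for n,c in cams if n in sel]);P=P[np.isfinite(P[:,0])&(P[:,2]>.09)]
    q=q0
    for tol in (.015,.008,.006):
        l=pick(P,q,tol); r=least_squares(res,q,args=(P[l>=0],l[l>=0]),loss='soft_l1',f_scale=.002); q=r.x
    print(sel,(l>=0).sum(),q[:2].round(4),np.degrees(q[2]).round(2),'dz',q[3].round(4),'rms',np.sqrt((r.fun**2).mean()).round(4))
    for k in range(3):
        pass
np.save('rack.npy',q)
x=ex(q[2]);y=np.array([-x[1],x[0],0]);a=(x+[0,0,1])/2**.5
z=(x-[0,0,1])/2**.5
g=np.array([q[0],q[1],0])-.05*x+.1*y+[0,0,.075]+.064*a
R=np.stack([a,-y,z],1); print(np.linalg.det(R)); np.savez('goal.npz',R=R,g=g,tcp=g+.0188*z)
print('grip',g,'tcp',g+.0188*z,'R',R.round(3))
pre=g+(.0188-.14)*z; print('pre',pre)
s=telemetry.observe();p=np.array(s['tool_pos']);R0=np.array(s['tcp_rot'])
up=p+[0,0,.2]
show(R0,up,4,1)
mid=pre+[0,0,.12]
show(R,mid,20,1,p0=up)
E
```

```text
['top'] 1435 [ 0.5344 -0.1292] 64.31 dz -0.0001 rms 0.0014
['scene'] 1429 [ 0.5351 -0.1358] 63.85 dz -0.0062 rms 0.0014
['top', 'scene'] 0 [ 0.5928 -0.012 ] 64.26 dz 0.13 rms nan
1.0
grip [0.50062619 0.02717338 0.12025483] tcp [0.50640024 0.03914753 0.10696123] R [[ 0.307  0.901  0.307]
 [ 0.637 -0.434  0.637]
 [ 0.707 -0.    -0.707]]
pre [ 0.46340201 -0.05002171  0.20595618]
per row mm 50.0 deg 0.0
0 0 0 -0 -0 -0.25 1; 0 0 0 -0 -0 -0.25 1; 0 0 0 -0 -0 -0.25 1; 0 0 0 -0 -0 -0.25 1
per row mm 32.40756782037131 deg 4.941211070795693
-0.039 0.039 0.095 -0.11 -0.118 0.016 1; -0.039 0.039 0.095 -0.119 -0.11 0.009 1; -0.039 0.039 0.095 -0.127 -0.101 0.002 1; -0.039 0.039 0.095 -0.134 -0.091 -0.005 1; -0.039 0.039 0.095 -0.14 -0.08 -0.012 1; -0.039 0.039 0.095 -0.145 -0.069 -0.019 1; -0.039 0.039 0.095 -0.149 -0.058 -0.025 1; -0.039 0.039 0.095 -0.152 -0.046 -0.032 1; -0.039 0.039 0.095 -0.154 -0.033 -0.037 1; -0.039 0.039 0.095 -0.155 -0.02 -0.043 1; -0.039 0.039 0.095 -0.155 -0.007 -0.048 1; -0.039 0.039 0.095 -0.153 0.006 -0.053 1; -0.039 0.039 0.095 -0.15 0.019 -0.057 1; -0.039 0.039 0.095 -0.147 0.031 -0.061 1; -0.039 0.039 0.095 -0.142 0.044 -0.064 1; -0.039 0.039 0.095 -0.136 0.057 -0.067 1; -0.039 0.039 0.095 -0.129 0.069 -0.069 1; -0.039 0.039 0.095 -0.122 0.08 -0.071 1; -0.039 0.039 0.095 -0.113 0.091 -0.072 1; -0.039 0.039 0.095 -0.104 0.101 -0.072 1<stdin>:26: RuntimeWarning: Mean of empty slice.
  ret = ret.dtype.type(ret / rcount)
```

```bash
cat > fit.py <<'E'
from plan import *
from scipy.optimize import least_squares
def frame(q):
    x=np.array([np.cos(q[2]),np.sin(q[2]),0]);y=np.array([-x[1],x[0],0]);return np.array([q[0],q[1],0]),x,y,(x+[0,0,1])/2**.5
def sr(P,q,k):
    o,x,y,a=frame(q); d=P-(o-.05*x+np.array([0,0,.075])+y*(.1,0,-.1)[k]); s=d@a
    return s,np.linalg.norm(d-s[:,None]*a,axis=1)
def fit(P,q,ks=(0,1,2)):
    for tol in (.012,.008,.005):
        S=[]
        for k in ks:
            s,r=sr(P,q,k); S.append((k,P[(s>.03)&(s<.143)&(abs(s-.112)>.005)&(abs(r-np.where(s<.112,.0225,.019))<tol)]))
        f=lambda q:np.concatenate([sr(p,q,k)[1]-np.where(sr(p,q,k)[0]<.112,.0225,.019) for k,p in S])
        m=least_squares(f,q); q=m.x
    return q,np.sqrt((m.fun**2).mean()),len(m.fun)
E
python3 - <<'E'
from fit import *
D={}
for n in('top','scene'):
    P=points(pickle.load(open(n+'.pkl','rb'))).reshape(-1,3); D[n]=P[np.isfinite(P[:,0])&(P[:,2]>.09)]
D['both']=np.concatenate([D['top'],D['scene']])
for n,P in D.items():
    q,e,m=fit(P,np.array([.5344,-.1292,np.radians(64.2)])); print(n,q[:2].round(4),np.degrees(q[2]).round(2),e.round(4),m)
o,x,y,a=frame(q); z=(x-[0,0,1])/2**.5; g=o-.05*x+.1*y+[0,0,.075]+.064*a
R=np.stack([a,-y,z],1); np.savez('goal.npz',R=R,g=g,tcp=g+.0188*z,q=q)
print('grip',g.round(4),'cap top',(g+.086*a).round(3),'R',R.round(3))
# bystanders
c=pickle.load(open('top.pkl','rb'));W=points(c)
for n,(u,v) in dict(bit=(317,241),marker=(342,197),jar=(235,170),teal=(365,271)).items(): print(n,W[v,u].round(3))
s=telemetry.observe();p=np.array(s['tool_pos']);R0=np.array(s['tcp_rot']); up=p+[0,0,.2]
pre=g+(.0188-.14)*z; print('pre',pre); show(R,pre+[0,0,.12],20,1,p0=up)
E
```

```text
top [ 0.5344 -0.1293] 64.3 0.0015 1472
scene [ 0.5379 -0.1298] 63.89 0.0014 1499
both [ 0.5361 -0.1301] 64.1 0.0018 2978
grip [ 0.444  -0.0907  0.1203] cap top [ 0.471 -0.036  0.181] R [[ 0.309  0.9    0.309]
 [ 0.636 -0.437  0.636]
 [ 0.707 -0.    -0.707]]
bit [ 0.378 -0.202  0.027]
marker [ 0.501 -0.279  0.015]
jar [0.576 0.021 0.074]
teal [ 0.292 -0.33   0.045]
pre [ 0.40660211 -0.16783294  0.20595618]
per row mm 37.40661291653975 deg 4.947795893224924
-0.039 0.039 0.095 -0.11 -0.151 0.016 1; -0.039 0.039 0.095 -0.121 -0.142 0.008 1; -0.039 0.039 0.095 -0.131 -0.133 -0 1; -0.039 0.039 0.095 -0.141 -0.123 -0.009 1; -0.039 0.039 0.095 -0.149 -0.111 -0.017 1; -0.039 0.039 0.095 -0.156 -0.099 -0.025 1; -0.039 0.039 0.095 -0.163 -0.087 -0.032 1; -0.039 0.039 0.095 -0.167 -0.073 -0.04 1; -0.039 0.039 0.095 -0.171 -0.059 -0.047 1; -0.039 0.039 0.095 -0.173 -0.045 -0.054 1; -0.039 0.039 0.095 -0.174 -0.03 -0.061 1; -0.039 0.039 0.095 -0.174 -0.015 -0.067 1; -0.039 0.039 0.095 -0.173 -0 -0.072 1; -0.039 0.039 0.095 -0.17 0.015 -0.077 1; -0.039 0.039 0.095 -0.166 0.03 -0.082 1; -0.039 0.039 0.095 -0.16 0.045 -0.085 1; -0.039 0.039 0.095 -0.154 0.059 -0.089 1; -0.039 0.039 0.095 -0.146 0.073 -0.091 1; -0.039 0.039 0.095 -0.137 0.087 -0.093 1; -0.039 0.039 0.095 -0.127 0.099 -0.094 1
```

{"api": "drive_tool", "payload": {
  "steps": "0 0 0 0 0 -0.25 1; 0 0 0 0 0 -0.25 1; 0 0 0 0 0 -0.25 1; 0 0 0 0 0 -0.25 1; -0.04 0.04 0.095 -0.11 -0.15 0.016 1; -0.04 0.04 0.095 -0.12 -0.14 0.008 1; -0.04 0.04 0.095 -0.13 -0.133 0 1; -0.04 0.04 0.095 -0.14 -0.123 -0.01 1; -0.04 0.04 0.095 -0.15 -0.11 -0.017 1; -0.04 0.04 0.095 -0.156 -0.1 -0.025 1"
}}

```text
clock: 1.35
tool_pos: [0.3091, 0.3447, 0.3693]
tcp_rot: [[-0.622, 0.782, -0.031], [0.751, 0.607, 0.261], [0.223, 0.139, -0.965]]
force: [0.4, -0.4, -0.1]
finger_gap: 0.999
```

{"api": "drive_tool", "payload": {
  "steps": "-0.04 0.04 0.095 -0.163 -0.087 -0.032 1; -0.04 0.04 0.095 -0.167 -0.073 -0.04 1; -0.04 0.04 0.095 -0.171 -0.06 -0.047 1; -0.04 0.04 0.095 -0.173 -0.045 -0.054 1; -0.04 0.04 0.095 -0.174 -0.03 -0.06 1; -0.04 0.04 0.095 -0.174 -0.015 -0.067 1; -0.04 0.04 0.095 -0.173 0 -0.072 1; -0.04 0.04 0.095 -0.17 0.015 -0.077 1; -0.04 0.04 0.095 -0.166 0.03 -0.082 1; -0.04 0.04 0.095 -0.16 0.045 -0.085 1"
}}

```text
clock: 2.6
tool_pos: [0.3782, -0.0211, 0.3347]
tcp_rot: [[0.057, 0.983, 0.172], [0.789, -0.15, 0.596], [0.612, 0.102, -0.784]]
force: [1.0, 0.1, -1.0]
finger_gap: 1.0
```

```bash
cat > go.py <<'E'
import sys
from plan import *
G=np.load('goal.npz'); R,g=G['R'],G['g']; z=R[:,2]
s=telemetry.observe(); p=np.array(s['tool_pos']); R0=np.array(s['tcp_rot'])
print('t',round(s['clock'],2),'q',np.round(s['qpos'],2),'p',p.round(4),'rot err deg',np.degrees(Ro.from_matrix(R0.T@R).as_rotvec()).round(1),'tcp err in goal axes mm',((p-G['tcp'])@R*1e3).round(1),'f',np.round(s['force'],1),'gap',round(s['finger_gap'],3),'x elev',np.degrees(np.arcsin(R0[2,0])).round(1))
E
python3 - <<'E'
from go import *
pre=g+(.0188-.14)*z
show(R,pre+[0,0,.12],5,1)
E
```

```text
t 2.6 q [-0.67 -0.14  1.19  2.03 -0.54  1.36  0.55] p [ 0.3782 -0.0211  0.3347] rot err deg [-7.   6.1 16.7] tcp err in goal axes mm [ 175.6  -89.7 -146.4] f [ 1.   0.1 -1. ] gap 1.0 x elev 37.8
per row mm 29.951632457388687 deg 3.828540735935401
-0.031 0.027 0.074 -0.119 0.049 -0.076 1; -0.031 0.027 0.074 -0.115 0.058 -0.077 1; -0.031 0.027 0.074 -0.109 0.066 -0.078 1; -0.031 0.027 0.074 -0.104 0.074 -0.078 1; -0.031 0.027 0.074 -0.097 0.082 -0.079 1
```

{"api": "drive_tool", "payload": {
  "steps": "-0.03 0.027 0.074 -0.12 0.05 -0.076 1; -0.03 0.027 0.074 -0.115 0.058 -0.077 1; -0.03 0.027 0.074 -0.11 0.066 -0.078 1; -0.03 0.027 0.074 -0.104 0.074 -0.078 1; -0.03 0.027 0.074 -0.097 0.082 -0.079 1; 0 0 0 0 0 0 1; 0 0 0 0 0 0 1; 0 0 0 0 0 0 1; 0 0 0 0 0 0 1; 0 0 0 0 0 0 1"
}}

```text
clock: 3.85
tool_pos: [0.4075, -0.166, 0.3262]
tcp_rot: [[0.306, 0.903, 0.301], [0.64, -0.429, 0.638], [0.705, -0.002, -0.709]]
force: [-0.3, 0.9, 0.2]
finger_gap: 0.999
```

```bash
python3 - <<'E'
from go import *
pre=g+(.0188-.12)*z
show(R,pre,10,1)
E
```

```text
t 3.85 q [ 0.    0.41  1.22  1.87 -0.87  1.8   0.98] p [ 0.4075 -0.166   0.3262] rot err deg [-0.4  0.2  0.3] tcp err in goal axes mm [  86.5    0.  -223.6] f [-0.3  0.9  0.2] gap 0.999 x elev 44.8
per row mm 13.49239921333641 deg 0.053187155048116566
-0.001 0 0.001 -0.043 0 0.052 1; -0.001 0 0.001 -0.043 0 0.052 1; -0.001 0 0.001 -0.043 0 0.052 1; -0.001 0 0.001 -0.043 0 0.052 1; -0.001 0 0.001 -0.043 0 0.052 1; -0.001 0 0.001 -0.043 0 0.052 1; -0.001 0 0.001 -0.043 0 0.052 1; -0.001 0 0.001 -0.043 0 0.052 1; -0.001 0 0.001 -0.043 0 0.052 1; -0.001 0 0.001 -0.043 0 0.052 1
```

{"api": "drive_tool", "payload": {
  "steps": "-0.001 0 0.001 -0.043 0 0.052 1; -0.001 0 0.001 -0.043 0 0.052 1; -0.001 0 0.001 -0.043 0 0.052 1; -0.001 0 0.001 -0.043 0 0.052 1; -0.001 0 0.001 -0.043 0 0.052 1; -0.001 0 0.001 -0.043 0 0.052 1; -0.001 0 0.001 -0.043 0 0.052 1; -0.001 0 0.001 -0.043 0 0.052 1; -0.001 0 0.001 -0.043 0 0.052 1; -0.001 0 0.001 -0.043 0 0.052 1"
}}

```text
clock: 5.1
tool_pos: [0.4125, -0.1552, 0.1906]
tcp_rot: [[0.314, 0.898, 0.308], [0.636, -0.44, 0.634], [0.705, -0.003, -0.709]]
force: [0.6, 0.2, -0.5]
finger_gap: 0.999
```

```bash
python3 - <<'E'
from go import *
show(R,G['tcp'],8,1)
c=cap('scene'); cv2.imwrite('pics/s1.png',cv2.resize(c['frame'][110:280,140:340,::-1],None,fx=3.5,fy=3.5,interpolation=2))
E
```

```text
t 5.1 q [ 0.11  0.6   1.1   2.06 -0.98  1.64  1.23] p [ 0.4125 -0.1552  0.1906] rot err deg [ 0.   0.2 -0.3] tcp err in goal axes mm [  -1.    -0.2 -119.3] f [ 0.6  0.2 -0.5] gap 0.999 x elev 44.8
per row mm 14.918036768694021 deg 0.04072161899488522
0 0 -0.001 0.001 0 0.075 1; 0 0 -0.001 0.001 0 0.075 1; 0 0 -0.001 0.001 0 0.075 1; 0 0 -0.001 0.001 0 0.075 1; 0 0 -0.001 0.001 0 0.075 1; 0 0 -0.001 0.001 0 0.075 1; 0 0 -0.001 0.001 0 0.075 1; 0 0 -0.001 0.001 0 0.075 1
```

View pics/s1.png

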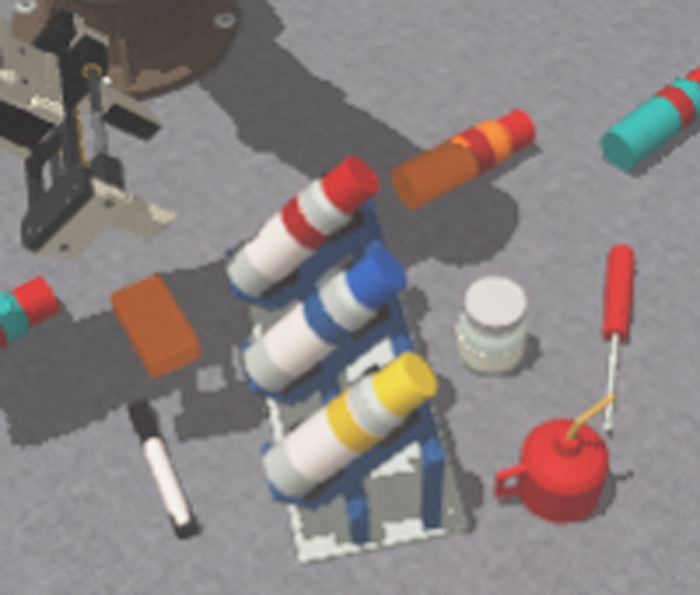

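The gripper (crop left, 80,150) is square to the red can (300,220) with its jaws open; nothing has been disturbed. I'll go in now.

{"api": "drive_tool", "payload": {
  "steps": "0 0 -0.001 0.001 0 0.075 1; 0 0 -0.001 0.001 0 0.075 1; 0 0 -0.001 0.001 0 0.075 1; 0 0 -0.001 0.001 0 0.075 1; 0 0 -0.001 0.001 0 0.075 1; 0 0 -0.001 0.001 0 0.075 1; 0 0 -0.001 0.001 0 0.075 1; 0 0 -0.001 0.001 0 0.065 1; 0 0 0 0 0 0 1; 0 0 0 0 0 0 1"
}}

```text
clock: 6.4
tool_pos: [0.4493, -0.0799, 0.1091]
tcp_rot: [[0.309, 0.9, 0.309], [0.639, -0.436, 0.634], [0.705, 0.002, -0.709]]
force: [0.2, -0.4, 0.1]
finger_gap: 0.999
```

```bash
python3 - <<'E'
from go import *
E
```

```text
t 6.4 q [ 0.    0.69  1.01  2.2  -1.18  1.5   1.32] p [ 0.4493 -0.0799  0.1091] rot err deg [0.1 0.2 0.1] tcp err in goal axes mm [ 0.6 -0.  -2.3] f [ 0.2 -0.4  0.1] gap 0.999 x elev 44.8
```

{"api": "drive_tool", "payload": {
  "steps": "0 0 0 0 0 0 0; 0 0 0 0 0 0 0; 0 0 0 0 0 0 0; 0 0 0 0 0 0 0; 0 0 0 0 0 0 0; 0 0 0 0 0 0 0; 0 0 0 0 0 0 0; 0 0 0 0 0 0 0; 0 0 0 0 0 0 0; 0 0 0 0 0 0 0",
  "grip_force": 20
}}

```text
clock: 7.65
tool_pos: [0.4492, -0.0798, 0.1091]
tcp_rot: [[0.309, 0.9, 0.309], [0.639, -0.436, 0.634], [0.705, 0.002, -0.709]]
force: [-2.7, -2.6, 2.7]
finger_gap: 0.01
```

```bash
python3 - <<'E'
from go import *
np.savez('held.npz',p=p,R=R0)
E
```

```text
t 7.65 q [ 0.    0.69  1.01  2.2  -1.18  1.5   1.32] p [ 0.4492 -0.0798  0.1091] rot err deg [0.  0.2 0.1] tcp err in goal axes mm [ 0.6 -0.2 -2.3] f [-2.7 -2.6  2.7] gap 0.01 x elev 44.8
```

```bash
python3 - <<'E'
from look import *
a=cap('scene');b=cap('top')
f=lambda c,y,x:cv2.resize(c['frame'][y:y+110,x:x+140,::-1],(560,440),interpolation=2)
cv2.imwrite('pics/a1.png',cv2.resize(np.hstack([f(a,120,150),f(b,140,220)]),(800,314)))
E
```

```text
(no output)
```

View pics/a1.png

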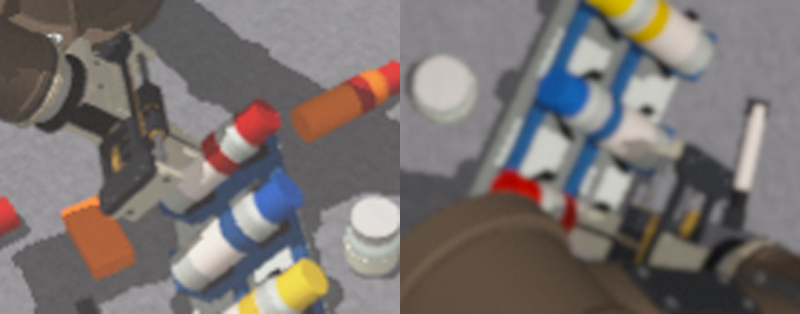

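```bash
python3 - <<'E'
from fit import *
G=np.load('goal.npz'); 
P=points(pickle.load(open('scene.pkl','rb')));c=pickle.load(open('scene.pkl','rb'))
# project model points
def proj(X,c):
    Xc=c['extrinsics']@np.r_[X,1]; x,y=Xc[0]/-Xc[2],-Xc[1]/-Xc[2]; s=1+c['k1']*(x*x+y*y); K=c['camera_matrix']; return np.array([K[0,0]*x*s+K[0,2],K[1,1]*y*s+K[1,2]])
h=np.load('held.npz'); g=G['g'];R=G['R']
im=cv2.resize(c['frame'][125:225,155:255,::-1],None,fx=6,fy=6,interpolation=2)
for X,col in((h['p'],(0,255,0)),(h['p']-.0188*h['R'][:,2],(255,0,255)),(g-.064*R[:,0],(0,255,255)),(g+.086*R[:,0],(255,255,0))):
    u=(proj(X,c)-[155,125]+.5)*6; cv2.drawMarker(im,tuple(int(v) for v in u),col,0,14,2)
cv2.imwrite('pics/a2.png',im)
Q=P.reshape(-1,3)
# points in tool frame near tool
T=(Q-h['p'])@h['R']*1e3
m=(abs(T[:,0])<30)&(abs(T[:,1])<75)&(T[:,2]>-50)&(T[:,2]<30)
U=np.argwhere(m).ravel(); V=c['frame'].reshape(-1,3)
for i in U[::max(1,len(U)//40)]: print(divmod(i,512),T[i].round(0),V[i])
E
```

```text
(np.int64(165), np.int64(225)) [ 30. -11. -33.] [140 133 132]
(np.int64(168), np.int64(224)) [ 28.   2. -39.] [116  56  53]
(np.int64(170), np.int64(218)) [  9.  -3. -45.] [130 126 114]
(np.int64(171), np.int64(218)) [  6.  -3. -42.] [113 108 100]
(np.int64(172), np.int64(217)) [  8.   7. -50.] [151 145 131]
(np.int64(172), np.int64(225)) [ 25.  14. -36.] [123  55  54]
(np.int64(173), np.int64(223)) [ 16.  10. -34.] [122  55  54]
(np.int64(174), np.int64(220)) [  7.   9. -38.] [153 134 127]
(np.int64(174), np.int64(228)) [ 29.  22. -29.] [174  94  91]
(np.int64(175), np.int64(223)) [ 14.  16. -34.] [163  62  59]
(np.int64(176), np.int64(217)) [ -5.   7. -38.] [148 140 130]
(np.int64(176), np.int64(225)) [ 18.  22. -31.] [164  62  59]
(np.int64(177), np.int64(217)) [ -8.   8. -36.] [160 151 144]
(np.int64(177), np.int64(225)) [ 14.  21. -27.] [158  60  58]
(np.int64(177), np.int64(233)) [27. 22. -7.] [105  72  70]
(np.int64(178), np.int64(220)) [ -2.  15. -32.] [169 160 152]
(np.int64(178), np.int64(228)) [ 18.  24. -19.] [131  59  56]
(np.int64(178), np.int64(240)) [27. 11. 25.] [ 64
[... 885 characters left out ...]
225)) [-6. 21. -9.] [153 143 138]
(np.int64(183), np.int64(233)) [-2. 10. 23.] [ 66  78 101]
(np.int64(184), np.int64(216)) [-23.  21. -30.] [168 159 152]
(np.int64(184), np.int64(224)) [ -9.  24. -11.] [153 144 138]
(np.int64(184), np.int64(232)) [-7. 10. 24.] [62 76 98]
(np.int64(185), np.int64(217)) [-23.  23. -26.] [167 157 151]
(np.int64(185), np.int64(225)) [-13.  21.  -3.] [108 108 113]
(np.int64(185), np.int64(234)) [-4. 15. 27.] [ 66  78 102]
(np.int64(186), np.int64(223)) [-19.  22.  -5.] [137 130 125]
(np.int64(186), np.int64(234)) [-6. 17. 29.] [ 88  96 112]
(np.int64(187), np.int64(230)) [-18.  14.  24.] [ 66  77 101]
(np.int64(188), np.int64(229)) [-23.  14.  25.] [ 65  77 101]
```

View pics/a2.png

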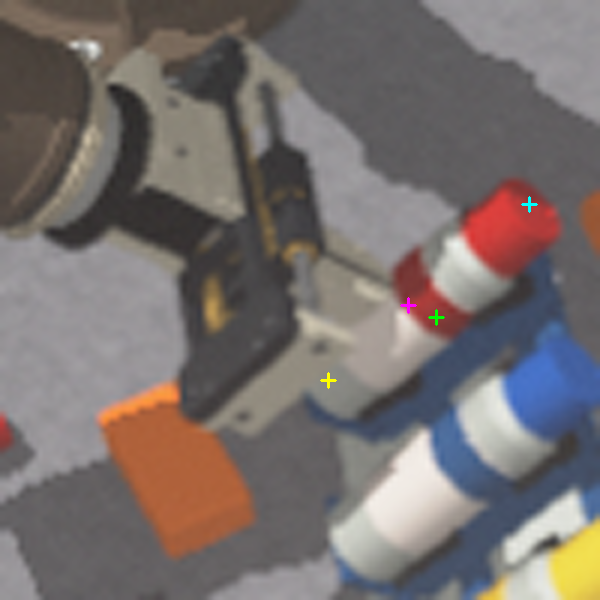

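The crop shows the can where I measured it. The fingers appear shut just on top of it (crop 340,310), short of the reported TCP. I'll back off and measure the fingertips against the reported TCP.

{"api": "drive_tool", "payload": {
  "steps": "0 0 0 0 0 -0.075 0; 0 0 0 0 0 -0.075 0; 0 0 0 0 0 -0.075 0; 0 0 0 0 0 -0.075 0; 0 0 0 0 0 -0.075 0; 0 0 0 0 0 -0.075 0; 0 0 0 0 0 -0.075 0; 0 0 0 0 0 -0.075 0; 0 0 0 0 0 0 0; 0 0 0 0 0 0 0"
}}

```text
clock: 9.0
tool_pos: [0.4123, -0.1552, 0.1939]
tcp_rot: [[0.308, 0.9, 0.308], [0.638, -0.436, 0.634], [0.705, 0.001, -0.709]]
force: [-0.6, -0.7, 0.9]
finger_gap: 0.006
```

```bash
python3 - <<'E'
from go import *
from fit import fit
h=dict(p=p,R=R0)
ims=[]
D=[]
for n,(v0,u0) in (('scene',(95,140)),('top',(150,250))):
    c=cap(n); W=points(c); T=(W-p)@R0*1e3; D.append(W.reshape(-1,3))
    m=(abs(T[...,0])<25)&(abs(T[...,1])<70)&(T[...,2]>-120)&(T[...,2]<30)
    t=T[m]; print(n,m.sum(),'max z',np.sort(t[:,2])[-8:].round(0))
    for zz in range(-110,20,10):
        k=(t[:,2]>=zz)&(t[:,2]<zz+10)
        if k.any(): print(zz,k.sum(),'x',t[k,0].min().round(),t[k,0].max().round(),'y',t[k,1].min().round(),t[k,1].max().round())
    def proj(X):
        Xc=c['extrinsics']@np.r_[X,1]; x,y=Xc[0]/-Xc[2],Xc[1]/Xc[2]; s=1+c['k1']*(x*x+y*y); K=c['camera_matrix']; return np.array([K[0,0]*x*s+K[0,2],K[1,1]*y*s+K[1,2]])
    im=cv2.resize(c['frame'][v0:v0+110,u0:u0+100,::-1],None,fx=4,fy=4,interpolation=2)
    cv2.drawMarker(im,tuple(int(a) for a in (proj(p)-[u0,v0]+.5)*4),(0,255,0),0,14,2); ims.append(im)
cv2.imwrite('pics/a3.png',np.hstack(ims))
P=D[1];P=P[np.isfinite(P[:,0])&(P[:,2]>.09)]; 
for k in range(3): print('can',k,fit(P,G['q'],(k,)))
E
```

```text
t 9.0 q [ 0.11  0.59  1.1   2.05 -0.98  1.64  1.23] p [ 0.4123 -0.1552  0.1939] rot err deg [0.  0.2 0.1] tcp err in goal axes mm [   1.3   -0.4 -121.7] f [-0.6 -0.7  0.9] gap 0.006 x elev 44.8
scene 242 max z [-40. -40. -40. -40. -39. -39. -38. -38.]
-110 7 x -2.0 24.0 y 31.0 33.0
-100 8 x 7.0 14.0 y 15.0 33.0
-90 35 x -12.0 11.0 y -15.0 23.0
-80 47 x -11.0 11.0 y -15.0 23.0
-70 47 x -12.0 11.0 y -14.0 22.0
-60 47 x -10.0 13.0 y -14.0 23.0
-50 25 x -11.0 11.0 y -10.0 19.0
-40 5 x -11.0 11.0 y 0.0 10.0
top 273 max z [-42. -41. -41. -40. -40. -39. -38. -38.]
-110 2 x -6.0 -1.0 y 3.0 3.0
-100 4 x 10.0 14.0 y -15.0 2.0
-90 55 x -1.0 14.0 y -21.0 17.0
-80 59 x 5.0 14.0 y -20.0 16.0
-70 54 x 7.0 15.0 y -20.0 15.0
-60 50 x 8.0 16.0 y -19.0 15.0
-50 33 x 7.0 14.0 y -17.0 13.0
-40 4 x 9.0 11.0 y -7.0 5.0
can 0 (array([ 0.53387665, -0.13042971,  1.10815741]), np.float64(0.0013697103507390033), 509)
can 1 (array([ 0.5340223 , -0.1296027 ,  1.09865144]), np.float64(0.0013911767420031749), 491)
can 2 (array([ 0.53456338, -0.12753406,  1.11028758]), np.float64(0.0015309447397464475), 503)
```

View pics/a3.png

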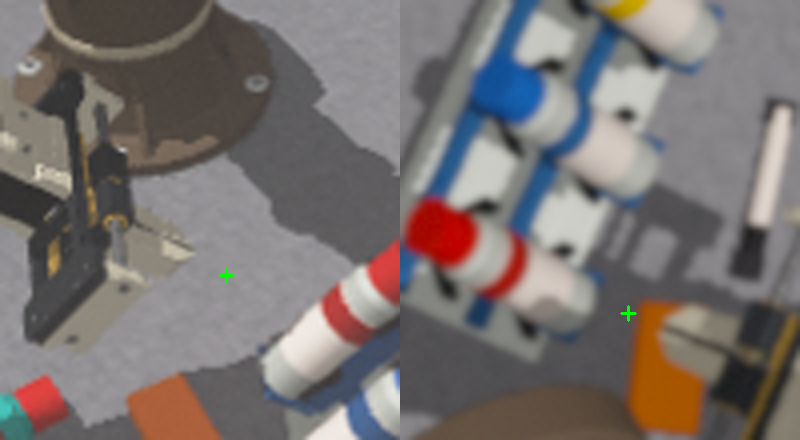

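Both cameras put the real fingertips at tool z = -38 mm, so the reported TCP lies 38 mm beyond them. The cans haven't moved. I'll reopen, then go 38 mm deeper than the reported TCP would suggest.

{"api": "drive_tool", "payload": {
  "steps": "0 0 0 0 0 0 1; 0 0 0 0 0 0 1; 0 0 0 0 0 0 1; 0 0 0 0 0 0.07 1; 0 0 0 0 0 0.07 1; 0 0 0 0 0 0.07 1; 0 0 0 0 0 0.07 1; 0 0 0 0 0 0.07 1; 0 0 0 0 0 0.07 1; 0 0 0 0 0 0.07 1"
}}

```text
clock: 10.35
tool_pos: [0.4428, -0.0928, 0.1239]
tcp_rot: [[0.308, 0.9, 0.308], [0.639, -0.436, 0.634], [0.705, 0.001, -0.709]]
force: [-0.2, 0.7, 0.6]
finger_gap: 0.993
```

```bash
python3 - <<'E'
from go import *
for n in('scene','top'):
    c=cap(n); W=points(c); T=(W-p)@R0*1e3
    m=(abs(T[...,0])<16)&(abs(T[...,1])<75)&(abs(T[...,1])>26)&(T[...,2]>-100)&(T[...,2]<-5); t=T[m]
    for sgn in(1,-1):
        k=t[t[:,1]*sgn>0]; 
        if len(k): print(n,sgn,len(k),'tip z',np.sort(k[:,2])[-5:].round(),'y',k[:,1].min().round(),k[:,1].max().round(),'x',k[:,0].min().round(),k[:,0].max().round())
E
```

```text
t 10.35 q [ 0.02  0.67  1.03  2.18 -1.14  1.52  1.3 ] p [ 0.4428 -0.0928  0.1239] rot err deg [0.  0.2 0.1] tcp err in goal axes mm [  0.9  -0.2 -23.1] f [-0.2  0.7  0.6] gap 0.993 x elev 44.8
scene 1 93 tip z [-49. -49. -45. -44. -40.] y 48.0 69.0 x -13.0 11.0
scene -1 131 tip z [-41. -40. -40. -40. -40.] y -64.0 -39.0 x -13.0 13.0
top 1 111 tip z [-43. -41. -40. -39. -35.] y 43.0 61.0 x -8.0 16.0
```

{"api": "drive_tool", "payload": {
  "steps": "0 0 0 0 0 0.038 1; 0 0 0 0 0 0.038 1; 0 0 0 0 0 0.038 1; 0 0 0 0 0 0.038 1; 0 0 0 0 0 0.038 1; 0 0 0 0 0 0.038 1; 0 0 0 0 0 0.038 1; 0 0 0 0 0 0.03 1; 0 0 0 0 0 0 1; 0 0 0 0 0 0 1"
}}

```text
clock: 11.7
tool_pos: [0.4608, -0.0561, 0.0827]
tcp_rot: [[0.308, 0.9, 0.309], [0.639, -0.436, 0.634], [0.705, 0.002, -0.709]]
force: [0.5, 0.1, 0.0]
finger_gap: 0.998
```

```bash
python3 - <<'E'
from go import *
E
```

```text
t 11.7 q [-0.02  0.73  0.97  2.24 -1.25  1.46  1.34] p [ 0.4608 -0.0561  0.0827] rot err deg [0.  0.2 0.1] tcp err in goal axes mm [ 0.6 -0.  35. ] f [0.5 0.1 0. ] gap 0.998 x elev 44.8
```

{"api": "drive_tool", "payload": {
  "steps": "0 0 0 0 0 0 0; 0 0 0 0 0 0 0; 0 0 0 0 0 0 0; 0 0 0 0 0 0 0; 0 0 0 0 0 0 0; 0 0 0 0 0 0 0; 0 0 0 0 0 0 0; 0 0 0 0 0 0 0; 0 0 0 0 0 0 0; 0 0 0 0 0 0 0",
  "grip_force": 20
}}

```text
clock: 12.95
tool_pos: [0.4603, -0.0556, 0.0825]
tcp_rot: [[0.309, 0.9, 0.308], [0.638, -0.436, 0.634], [0.705, 0.001, -0.709]]
force: [-5.6, 0.2, 1.9]
finger_gap: 0.484
```

```bash
python3 - <<'E'
from go import *
np.savez('held.npz',p=p,R=R0)
E
```

```text
t 12.95 q [-0.02  0.73  0.97  2.24 -1.25  1.46  1.34] p [ 0.4603 -0.0556  0.0825] rot err deg [-0.   0.2  0.1] tcp err in goal axes mm [ 0.7 -0.7 35.2] f [-5.6  0.2  1.9] gap 0.484 x elev 44.8
```

{"api": "drive_tool", "payload": {
  "steps": "0 0 0 0 0 0 0; 0 0 0 0 0 0 0; 0 0 0 0 0 -0.03 0; 0 0 0 0 0 -0.05 0; 0 0 0 0 0 -0.075 0; 0 0 0 0 0 -0.075 0; 0 0 0 0 0 -0.075 0; 0 0 0 0 0 -0.1 0; 0 0 0 0 0 -0.1 0; 0 0 0 0 0 -0.1 0",
  "grip_force": 40
}}

```text
clock: 14.2
tool_pos: [0.423, -0.1336, 0.1695]
tcp_rot: [[0.308, 0.9, 0.309], [0.639, -0.436, 0.634], [0.705, 0.002, -0.709]]
force: [-0.1, 0.4, -2.3]
finger_gap: 0.478
```

```bash
python3 - <<'E'
from go import *
E
```

```text
t 14.2 q [ 0.08  0.61  1.07  2.1  -1.03  1.59  1.25] p [ 0.423  -0.1336  0.1695] rot err deg [0.1 0.2 0.1] tcp err in goal axes mm [  1.   -0.2 -87.4] f [-0.1  0.4 -2.3] gap 0.478 x elev 44.8
```

{"api": "drive_tool", "payload": {
  "steps": "0 0 0 0.07 0 -0.07 0; 0 0 0 0.07 0 -0.07 0; 0 0 0 0.07 0 -0.07 0; 0 0 0 0.07 0 -0.07 0; 0 0 0 0.07 0 -0.07 0; 0 0 0 0.07 0 -0.07 0; 0 0 0 0.07 0 -0.07 0; 0 0 -0.1 0 0 0 0; 0 0 -0.2 0 0 0 0; 0 0 -0.2 0 0 0 0"
}}

```text
clock: 15.45
tool_pos: [0.4229, -0.1326, 0.3075]
tcp_rot: [[-0.064, 0.949, 0.308], [0.758, -0.155, 0.634], [0.649, 0.274, -0.709]]
force: [0.4, -0.0, -1.7]
finger_gap: 0.481
```

```bash
python3 - <<'E'
from go import *
E
```

```text
t 15.45 q [-0.04  0.34  1.12  1.95 -0.88  1.67  1.3 ] p [ 0.4229 -0.1326  0.3075] rot err deg [-0.   0.2 22.9] tcp err in goal axes mm [  99.2   -0.8 -184.4] f [ 0.4 -0.  -1.7] gap 0.481 x elev 40.5
```

{"api": "drive_tool", "payload": {
  "steps": "0 0 0.1 0 0 0 0; 0 0 0.22 0 0 0 0; 0 0 0.22 0 0 0 0; 0 0 0.22 0 0 0 0; 0 0 0.22 0 0 0 0; 0 0 0.22 0 0 0 0; 0 0 0.22 0 0 0 0; 0 0 0.22 0 0 0 0; 0 0 0.22 0 0 0 0; 0 0 0.22 0 0 0 0"
}}

```text
clock: 16.7
tool_pos: [0.4229, -0.1326, 0.3075]
tcp_rot: [[0.951, -0.006, 0.308], [-0.21, -0.744, 0.634], [0.226, -0.668, -0.709]]
force: [0.2, -0.8, -1.0]
finger_gap: 0.483
```

{"api": "drive_tool", "payload": {
  "steps": "0 0 0.22 0 0 0 0; 0 0 0.22 0 0 0 0; 0 0 0.22 0 0 0 0; 0 0 0.22 0 0 0 0; 0 0 0.22 0 0 0 0; 0 0 0.22 0 0 0 0; 0 0 0.22 0 0 0 0; 0 0 0.22 0 0 0 0; 0 0 0.22 0 0 0 0; 0 0 0.1 0 0 0 0"
}}

```text
clock: 17.95
tool_pos: [0.4229, -0.1326, 0.3075]
tcp_rot: [[-0.064, -0.949, 0.308], [-0.73, 0.256, 0.634], [-0.68, -0.184, -0.709]]
force: [-0.6, 0.3, -1.6]
finger_gap: 0.478
```

```bash
python3 - <<'E'
from go import *
ims=[]
for n in('scene','top'):
    c=cap(n); K=c['camera_matrix']; X=c['extrinsics']@np.r_[p-.057*R0[:,2],1]; u=int(K[0,0]*X[0]/-X[2]+K[0,2]); v=int(-K[1,1]*X[1]/-X[2]+K[1,2]); print(n,u,v)
    u0,v0=max(u-55,0),max(v-55,0); ims.append(cv2.resize(c['frame'][v0:v0+110,u0:u0+110,::-1],(400,400),interpolation=2))
cv2.imwrite('pics/a4.png',np.hstack(ims))
E
```

```text
t 17.95 q [-0.12  0.44  1.31  1.95 -0.92  1.77 -1.89] p [ 0.4229 -0.1326  0.3075] rot err deg [   0.3   -0.  -164.9] tcp err in goal axes mm [  99.2   -0.7 -184.4] f [-0.6  0.3 -1.6] gap 0.478 x elev -42.9
scene 182 122
top 321 229
```

View pics/a4.png

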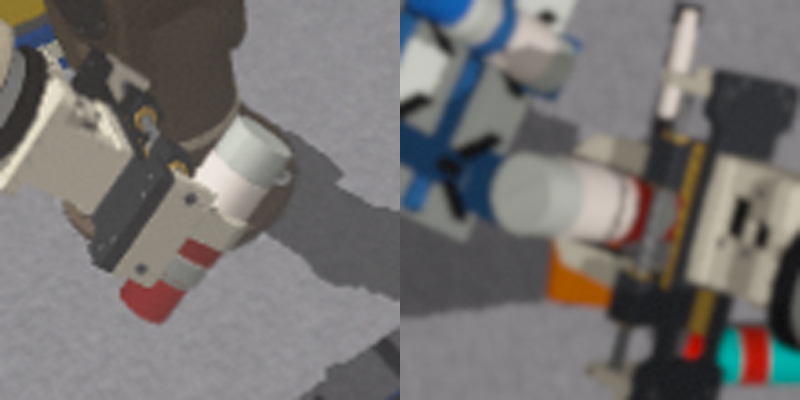

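The can is inverted: in the scene crop the red cap points down at (150,300) and the base up at (260,150). Tool x is 43° below level, and I'll hold for 2.5 s.

{"api": "drive_tool", "payload": {
  "steps": "0 0 0 0 0 0 0; 0 0 0 0 0 0 0; 0 0 0 0 0 0 0; 0 0 0 0 0 0 0; 0 0 0 0 0 0 0; 0 0 0 0 0 0 0; 0 0 0 0 0 0 0; 0 0 0 0 0 0 0; 0 0 0 0 0 0 0; 0 0 0 0 0 0 0"
}}

```text
clock: 19.3
tool_pos: [0.4234, -0.1322, 0.307]
tcp_rot: [[-0.06, -0.949, 0.308], [-0.731, 0.252, 0.634], [-0.68, -0.187, -0.709]]
force: [0.0, -0.3, -2.6]
finger_gap: 0.477
```

{"api": "drive_tool", "payload": {
  "steps": "0 0 0 0 0 0 0; 0 0 0 0 0 0 0; 0 0 0 0 0 0 0; 0 0 0 0 0 0 0; 0 0 0 0 0 0 0; 0 0 0 0 0 0 0; 0 0 0 0 0 0 0; 0 0 0 0 0 0 0; 0 0 0 0 0 0 0; 0 0 0 0 0 0 0"
}}

```text
clock: 20.55
tool_pos: [0.4235, -0.1321, 0.307]
tcp_rot: [[-0.06, -0.949, 0.308], [-0.731, 0.252, 0.634], [-0.68, -0.187, -0.709]]
force: [-0.7, -0.9, -1.8]
finger_gap: 0.485
```

```bash
cat > axis.py <<'E'
from go import *
from scipy.optimize import least_squares
def can_in_tool():
    "held can's axis in tool axes: fit of slope/offset to body and cap surface points"
    for n in('scene','top'):
        c=cap(n); W=points(c); T=((W-p)@R0+[0,0,.0545]).reshape(-1,3); V=cv2.cvtColor(c['frame'],cv2.COLOR_RGB2HSV).reshape(-1,3).astype(int)
        d=np.hypot(T[:,1],T[:,2]); red=((V[:,0]<6)|(V[:,0]>172))&(V[:,1]>130)
        x=T[:,0]; m=(d<.03)&(((x>.053)&(x<.083)&red)|((x>-.063)&(x<-.02)&(V[:,1]<60)))
        t=T[m]; r=np.where(t[:,0]>.05,.019,.0225)
        if m.sum()<30: print(n,'few',m.sum()); continue
        f=lambda q:np.hypot(t[:,1]-q[0]-q[1]*t[:,0],t[:,2]-q[2]-q[3]*t[:,0])-r
        q=least_squares(f,[0,0,0,0],loss='soft_l1',f_scale=.002); b=R0@np.r_[1,q.x[1],q.x[3]]; b/=np.linalg.norm(b)
        allx=x[(d<.03)&(x<-.03)&(x>-.08)&(V[:,1]<60)]
        print(n,m.sum(),(t[:,0]>.05).sum(),'y0,z0 mm',(q.x[[0,2]]*1e3).round(1),'slopes deg',np.degrees(q.x[[1,3]]).round(1),'elev',np.degrees(np.arcsin(b[2])).round(1),'rms',np.sqrt((f(q.x)**2).mean()).round(4),'base x~',np.sort(allx)[:5].round(3),'cap end',np.sort(x[(d<.025)&red&(x<.11)])[-5:].round(3))
can_in_tool()
E
python3 axis.py
```

```text
t 20.55 q [-0.12  0.44  1.31  1.95 -0.92  1.77 -1.89] p [ 0.4235 -0.1321  0.307 ] rot err deg [   0.3   -0.  -164.6] tcp err in goal axes mm [  99.3   -0.4 -183.5] f [-0.7 -0.9 -1.8] gap 0.485 x elev -42.8
scene 472 98 y0,z0 mm [-1.5  3. ] slopes deg [ 0.3 -0.2] elev -42.7 rms 0.0034 base x~ [-0.063 -0.063 -0.063 -0.063 -0.063] cap end [0.085 0.085 0.085 0.085 0.086]
top 344 1 y0,z0 mm [0.8 1.7] slopes deg [-0.9 -0.3] elev -42.2 rms 0.0025 base x~ [-0.068 -0.068 -0.068 -0.068 -0.068] cap end [0.021 0.022 0.022 0.023 0.056]
```

The camera fit puts the can's axis at -42°, straight in the grip with no slip, and it has been held for 2.6 s. Turning it back now.

{"api": "drive_tool", "payload": {
  "steps": "0 0 -0.137 0 0 0 0; 0 0 -0.22 0 0 0 0; 0 0 -0.22 0 0 0 0; 0 0 -0.22 0 0 0 0; 0 0 -0.22 0 0 0 0; 0 0 -0.22 0 0 0 0; 0 0 -0.22 0 0 0 0; 0 0 -0.22 0 0 0 0; 0 0 -0.22 0 0 0 0; 0 0 -0.22 0 0 0 0"
}}

```text
clock: 21.9
tool_pos: [0.4234, -0.1322, 0.307]
tcp_rot: [[0.951, 0.033, 0.308], [-0.18, -0.752, 0.634], [0.253, -0.658, -0.709]]
force: [0.1, 0.4, -1.8]
finger_gap: 0.483
```

{"api": "drive_tool", "payload": {
  "steps": "0 0 -0.22 0 0 0 0; 0 0 -0.22 0 0 0 0; 0 0 -0.22 0 0 0 0; 0 0 -0.22 0 0 0 0; 0 0 -0.22 0 0 0 0; 0 0 -0.22 0 0 0 0; 0 0 -0.22 0 0 0 0; 0 0 0 0 0 0 0; 0 0 0 0 0 0 0; 0 0 0 0 0 0 0"
}}

```text
clock: 23.15
tool_pos: [0.4234, -0.1321, 0.3069]
tcp_rot: [[0.313, 0.898, 0.308], [0.637, -0.439, 0.634], [0.705, -0.002, -0.709]]
force: [-0.4, -0.5, -2.1]
finger_gap: 0.477
```

```bash
python3 - <<'E'
from axis import *
h=np.load('held.npz'); print('vs held: mm',((p-h['p'])@h['R']*1e3).round(1),'rot',np.degrees(Ro.from_matrix(R0.T@h['R']).as_rotvec()).round(2))
show(h['R'],h['p']-.1*h['R'][:,2],9,0)
E
```

```text
t 23.15 q [ 0.22  0.25  0.74  1.93 -0.82  1.54  0.77] p [ 0.4234 -0.1321  0.3069] rot err deg [ 0.   0.2 -0.2] tcp err in goal axes mm [  99.3   -0.4 -183.5] f [-0.4 -0.5 -2.1] gap 0.477 x elev 44.8
scene 259 165 y0,z0 mm [1.7 3.4] slopes deg [ 0.  -0.5] elev 45.3 rms 0.0013 base x~ [-0.064 -0.064 -0.063 -0.063 -0.063] cap end [0.087 0.087 0.087 0.087 0.088]
top 247 152 y0,z0 mm [-1.4  2.3] slopes deg [ 0. -0.] elev 44.8 rms 0.001 base x~ [-0.062 -0.062 -0.06  -0.06  -0.059] cap end [0.089 0.089 0.089 0.089 0.09 ]
vs held: mm [  98.     0.3 -219. ] rot [ 0.04  0.01 -0.24]
per row mm 17.12795363921771 deg 0.021009978280693065
0 0 -0 -0.054 -0 0.066 0; 0 0 -0 -0.054 -0 0.066 0; 0 0 -0 -0.054 -0 0.066 0; 0 0 -0 -0.054 -0 0.066 0; 0 0 -0 -0.054 -0 0.066 0; 0 0 -0 -0.054 -0 0.066 0; 0 0 -0 -0.054 -0 0.066 0; 0 0 -0 -0.054 -0 0.066 0; 0 0 -0 -0.054 -0 0.066 0
```

{"api": "drive_tool", "payload": {
  "steps": "0 0 -0.005 -0.054 0 0.066 0; 0 0 0 -0.054 0 0.066 0; 0 0 0 -0.054 0 0.066 0; 0 0 0 -0.054 0 0.066 0; 0 0 0 -0.054 0 0.066 0; 0 0 0 -0.054 0 0.066 0; 0 0 0 -0.054 0 0.066 0; 0 0 0 -0.054 0 0.066 0; 0 0 0 -0.054 0 0.066 0; 0 0 0 0 0 0 0"
}}

```text
clock: 24.5
tool_pos: [0.4298, -0.1185, 0.153]
tcp_rot: [[0.309, 0.9, 0.307], [0.639, -0.435, 0.635], [0.705, 0.0, -0.709]]
force: [-0.1, 0.3, -1.8]
finger_gap: 0.483
```

```bash
python3 - <<'E'
from axis import *
h=np.load('held.npz'); print('vs held: mm',((p-h['p'])@h['R']*1e3).round(1),'rot',np.degrees(Ro.from_matrix(R0.T@h['R']).as_rotvec()).round(2))
show(h['R'],h['p']-.03*h['R'][:,2],7,0)
E
```

```text
t 24.5 q [ 0.29  0.48  0.66  2.12 -0.98  1.35  1.1 ] p [ 0.4298 -0.1185  0.153 ] rot err deg [-0.1  0.2  0.1] tcp err in goal axes mm [  1.1  -0.7 -64. ] f [-0.1  0.3 -1.8] gap 0.483 x elev 44.8
scene 148 125 y0,z0 mm [2.5 2.9] slopes deg [-0.1 -0.2] elev 45.0 rms 0.0027 base x~ [-0.064 -0.062 -0.062 -0.059 -0.059] cap end [0.085 0.085 0.085 0.085 0.085]
top 169 99 y0,z0 mm [-1.7  1. ] slopes deg [ 1.1 -0.7] elev 45.5 rms 0.0011 base x~ [-0.057 -0.056 -0.054 -0.053 -0.053] cap end [0.09  0.09  0.09  0.09  0.091]
vs held: mm [  0.1  -0.  -99.2] rot [-0.05  0.    0.01]
per row mm 10.053573479026989 deg 0.014219509029849075
0 0 0 -0 -0.001 0.05 0; 0 0 0 -0 -0.001 0.05 0; 0 0 0 -0 -0.001 0.05 0; 0 0 0 -0 -0.001 0.05 0; 0 0 0 -0 -0 0.05 0; 0 0 0 -0 -0 0.05 0; 0 0 0 -0 -0 0.05 0
```

{"api": "drive_tool", "payload": {
  "steps": "0 0 0 0 0 0.05 0; 0 0 0 0 0 0.05 0; 0 0 0 0 0 0.05 0; 0 0 0 0 0 0.05 0; 0 0 0 0 0 0.05 0; 0 0 0 0 0 0.05 0; 0 0 0 0 0 0.05 0; 0 0 0 0 0 0.035 0; 0 0 0 0 0 0.03 0; 0 0 0 0 0 0.02 0"
}}

```text
clock: 25.85
tool_pos: [0.4572, -0.0637, 0.0923]
tcp_rot: [[0.307, 0.9, 0.308], [0.639, -0.435, 0.634], [0.705, 0.003, -0.709]]
force: [-0.5, -0.4, -1.5]
finger_gap: 0.482
```

```bash
python3 - <<'E'
from go import *
h=np.load('held.npz'); print('vs held: mm',((p-h['p'])@h['R']*1e3).round(1),'rot',np.degrees(Ro.from_matrix(R0.T@h['R']).as_rotvec()).round(2), 'f tool',(np.array(s['force'])@R0).round(1))
E
```

```text
t 25.85 q [ 0.22  0.56  0.59  2.21 -1.14  1.22  1.2 ] p [ 0.4572 -0.0637  0.0923] rot err deg [0.  0.2 0.2] tcp err in goal axes mm [ 1.5 -0.  22.2] f [-0.5 -0.4 -1.5] gap 0.482 x elev 44.8
vs held: mm [  0.8   0.7 -13. ] rot [0.05 0.01 0.12] f tool [-1.4 -0.3  0.7]
```

{"api": "drive_tool", "payload": {
  "steps": "0 0 0 -0.001 -0.001 0.012 0; 0 0 0 -0.001 -0.001 0.012 0; 0 0 0 -0.001 -0.001 0.011 0; 0 0 0 -0.001 0 0.011 0; 0 0 0 0 0 0.01 0; 0 0 0 0 0 0.006 0; 0 0 0 0 0 0 0; 0 0 0 0 0 0 0; 0 0 0 0 0 0 0; 0 0 0 0 0 0 0"
}}

```text
clock: 27.1
tool_pos: [0.4601, -0.0561, 0.0832]
tcp_rot: [[0.307, 0.9, 0.308], [0.639, -0.435, 0.634], [0.705, 0.003, -0.709]]
force: [-0.5, 0.5, -1.2]
finger_gap: 0.478
```

```bash
python3 - <<'E'
from go import *
h=np.load('held.npz'); print('vs held: mm',((p-h['p'])@h['R']*1e3).round(1),'rot',np.degrees(Ro.from_matrix(R0.T@h['R']).as_rotvec()).round(2), 'f tool',(np.array(s['force'])@R0).round(1))
E
```

```text
t 27.1 q [ 0.22  0.57  0.58  2.22 -1.17  1.2   1.22] p [ 0.4601 -0.0561  0.0832] rot err deg [0.  0.2 0.2] tcp err in goal axes mm [ 0.7 -0.7 34.4] f [-0.5  0.5 -1.2] gap 0.478 x elev 44.8
vs held: mm [ 0.   0.  -0.9] rot [0.05 0.   0.11] f tool [-0.7 -0.6  1. ]
```

{"api": "drive_tool", "payload": {
  "steps": "0 0 0 0 0 0.003 0; 0 0 0 0 0 0.003 0; 0 0 0 0 0 0 0; 0 0 0 0 0 0 0; 0 0 0 0 0 0 0; 0 0 0 0 0 0 0; 0 0 0 0 0 0 0; 0 0 0 0 0 0 0; 0 0 0 0 0 0 0; 0 0 0 0 0 0 0",
  "grip_force": 20
}}

```text
clock: 28.35
tool_pos: [0.4604, -0.0557, 0.0826]
tcp_rot: [[0.307, 0.9, 0.309], [0.639, -0.435, 0.634], [0.705, 0.003, -0.709]]
force: [-3.6, -1.5, 4.8]
finger_gap: 0.487
```

```bash
python3 - <<'E'
from go import *
h=np.load('held.npz'); print('vs held: mm',((p-h['p'])@h['R']*1e3).round(1), 'f tool',(np.array(s['force'])@R0).round(1))
E
```

```text
t 28.35 q [ 0.22  0.57  0.58  2.22 -1.17  1.2   1.22] p [ 0.4604 -0.0557  0.0826] rot err deg [0.1 0.2 0.2] tcp err in goal axes mm [ 0.7 -0.6 35.2] f [-3.6 -1.5  4.8] gap 0.487 x elev 44.8
vs held: mm [ 0.   0.1 -0. ] f tool [ 1.4 -2.6 -5.5]
```

Position matches the grasp pose exactly and the saddles are taking the load (5.5 N back along tool z). I'll release slowly and then retract square to the can.

{"api": "drive_tool", "payload": {
  "steps": "0 0 0 0 0 0 0.55; 0 0 0 0 0 0 0.65; 0 0 0 0 0 0 0.8; 0 0 0 0 0 0 1; 0 0 0 0 0 0 1; 0 0 0 0 0 0 1; 0 0 0 0 0 0 1; 0 0 0 0 0 0 1; 0 0 0 0 0 -0.03 1; 0 0 0 0 0 -0.05 1"
}}

```text
clock: 29.6
tool_pos: [0.4552, -0.0658, 0.094]
tcp_rot: [[0.307, 0.9, 0.308], [0.639, -0.435, 0.634], [0.705, 0.002, -0.709]]
force: [-0.4, 0.2, 0.4]
finger_gap: 1.003
```

{"api": "drive_tool", "payload": {
  "steps": "0 0 0 0 0 -0.075 1; 0 0 0 0 0 -0.075 1; 0 0 0 0 0 -0.075 1; 0 0 0 0 0 -0.075 1; 0 0 0 0 0 -0.075 1; 0 0 0 0 0 -0.075 1; 0 0 0 0 0 -0.075 1; 0 0 0 0 0 -0.075 1; 0 0 0 0 0 -0.05 1; 0 0 0 0 0 0 1"
}}

```text
clock: 30.85
tool_pos: [0.4155, -0.1487, 0.1862]
tcp_rot: [[0.307, 0.9, 0.309], [0.64, -0.436, 0.633], [0.705, 0.003, -0.709]]
force: [0.2, 0.1, -0.1]
finger_gap: 1.002
```

```bash
python3 - <<'E'
from go import *
from fit import fit
old=None
ims=[]
for n,(v0,u0) in (('scene',(120,150)),('top',(120,230))):
    c=cap(n); P=points(c).reshape(-1,3); P=P[np.isfinite(P[:,0])&(P[:,2]>.09)]
    q,e,m=fit(P,G['q'],(0,)); print(n,'red can fit',q[:2].round(4),np.degrees(q[2]).round(2),e.round(4),m)
    q,e,m=fit(P,G['q'],(1,2)); print(n,'others',q[:2].round(4),np.degrees(q[2]).round(2),e.round(4),m)
    W=points(c); hsv=cv2.cvtColor(c['frame'],cv2.COLOR_RGB2HSV); hh=hsv[...,0]; M=((hh<6)|(hh>172))&(hsv[...,1]>150)&(W[...,2]>.15)&(abs(W[...,0]-.465)<.04)&(abs(W[...,1]+.045)<.03); print('red cap mean',np.nanmean(W[M],0).round(4),M.sum(),'maxz',W[M][:,2].max().round(3))
    ims.append(cv2.resize(c['frame'][v0:v0+140,u0:u0+140,::-1],(400,400),interpolation=2))
cv2.imwrite('pics/a5.png',np.hstack(ims))
E
```

```text
t 30.85 q [ 0.33  0.44  0.7   2.06 -0.91  1.43  1.07] p [ 0.4155 -0.1487  0.1862] rot err deg [0.1 0.2 0.2] tcp err in goal axes mm [   0.9   -0.4 -111.1] f [ 0.2  0.1 -0.1] gap 1.002 x elev 44.8
scene red can fit [ 0.5384 -0.1288] 64.54 0.0016 454
scene others [ 0.5379 -0.1297] 63.93 0.0014 1054
red cap mean [ 0.4722 -0.05    0.1794] 136 maxz 0.192
top red can fit [ 0.5334 -0.1312] 62.96 0.0015 508
top others [ 0.5341 -0.1293] 64.42 0.0015 981
red cap mean [ 0.4644 -0.0429  0.1832] 209 maxz 0.198
```

View pics/a5.png

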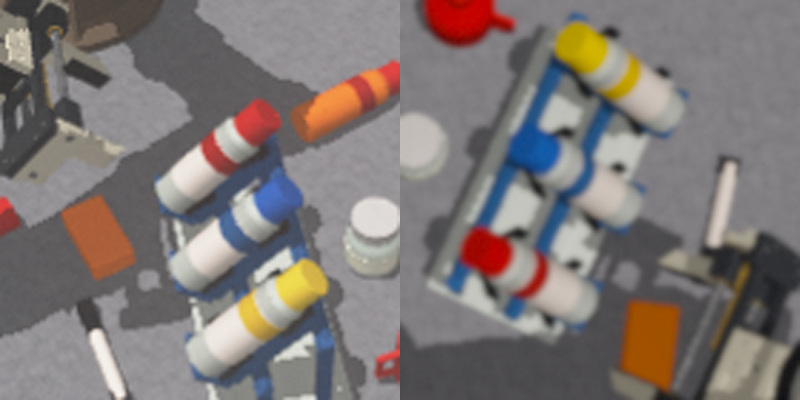

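All three cans are seated: red at crop (480,250) in the top view, blue and yellow unmoved. The red cap's mean point matches the start to within 1 mm, and the gripper is clear.

```bash
python3 -c "
from station import ticket; print(ticket.close_job())"
```

```text
the job is handed in; nothing more can be done
None
```

The red can was turned over, held cap down, and put back in its own rest. I handed the job in at about 31 s of the 56 s allowed.

**Turn:** I gripped the can 64 mm from its base, lifted it out square to its axis and spun it about 165° about the tool axis. The cap was about 42–43° below level by the arm readings and both camera fits. It held still there for about 2.6 s, with no slip found.

**Seating:** I turned it back and lowered it to the pose where I had gripped it (within 0.1 mm by the arm's readings). I saw 5.5 N of saddle contact, then released and backed off.

**Last checks:**
- **Red can:** the mean point on the red cap is within 1 mm of the start in both cameras.
- **Other cans:** blue and yellow fit their starting places.
- **Bystanders:** the marker, bit case, jar and orange look-alike look untouched in the last pictures. I did not measure them, and the screwdriver was outside those crops.
- **Arm:** the gripper stood open with about 0 N on it.

**Disagreements:**
- **Tool position:** the reported TCP lay about 38 mm beyond the real fingertips, as both cameras measured. My first grasp therefore closed on air just above the can, pressing about 5 N and moving nothing. I allowed for the offset on the second grasp.
- **Cameras:** they differed by 2–4 mm on the rack's position. In the last red-can-only fit they also differed by about 1.6° in heading (64.5° and 63.0°, against about 64.2° for the other two cans). I took that as noise, because the cap had not moved.

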